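# Shut the toaster oven and switch it on

### The arm

A 6-joint arm with a two-finger parallel gripper is mounted at the origin on the work surface. World frame = base frame: x ahead of the robot, y to its left, z up, the work surface at z = 0. Lengths are in m, angles in rad, forces in N, time in s.
With the tool pointing down it reaches from about 0.275 to 0.875 m from the base axis. Payload 12.5 kg.
Tool frame: the origin (TCP) lies at the very end of the fingers, on their centre line; the grasp point (between the pads) lies 19 mm behind it; z points along the fingers, y is the line along which they close (so a half turn about z gives the same grasp; the last joint's range is limited). The gripper opens to 85 mm and grips with 20 to 120 N. Pads are 22 mm wide; open, the fingers measure 114 mm over their backs; the gripper's body (76 mm by 85 mm) begins 54 mm behind the grasp point. The pads swing forward as they close: fully open they stand 13 mm farther back than shut.
Start: joints at [1.248, 0.351, 1.652, -0, 1.139, -0.085], TCP at [0.13, 0.535, 0.231] pointing down, gripper open.
Joint ranges: [-2.75, 2.75], [-0.79, 2.1], [0.01, 2.65], [-1.57, 4.71], [0.07, 3.14], [-2.87, 2.87]. Speed limits (rad/s): [2.22, 2.22, 2.79, 3.14, 3.14, 3.14].

### API

Orientations are given as a 3x3 rotation matrix whose columns are the frame's x, y, z axes.
In Python, from bench import manip gives the robot as it stands. Calls block until the motion is done:
- manip.move_ptp(position, orientation): joint-space move of the TCP to a pose.
- manip.move_l(position, attitude=None, max_speed=0.15): straight line of the TCP; attitude=None keeps the orientation; max_speed is the mean speed in m/s.
- manip.move_j(angles): joint-space move.
- manip.set_gripper(opening, effort=None): opening from 0.0 (shut) to 1.0 (fully open); effort is the grip in N (None keeps the last); returns when the fingers have stopped.
- manip.dwell(seconds).
- manip.inverse_kinematics(position, orientation): joint angles nearest the present ones, or None.
- manip.grab_frame(name): name is "scene" or "side" or "wrist"; returns (picture, depth): 384x512x3 uint8, red, green, blue; 384x512 float32, m along the optical axis (not along the pixel's ray), 0 where there is no reading.
- manip.get_calibration(name): a dict with "camera_matrix" (3x3 intrinsics, pixels), "k1" (the pictures are not rectified: a ray, as slopes to the right and down, at radius r is drawn at 1 + k1 r^2 times it, then the intrinsics apply), "R" (3x3) and "t" (3): a world point X has camera coordinates R X + t. Camera axes: x right, y down, z forward; pixel columns grow to the right and rows downward; lengths in m; the calibration is good to about 2 mm. A picture is of the moment at which its call begins: read the wrist's pose just before it. get_calibration takes no time and is no camera call; for the wrist camera it gives the pose at the moment of the call.
A pose or a line that the arm cannot do raises manip.Unreachable and nothing moves.
- manip.sign_off(): hands the job in; it is judged then, once.
Trained networks look in the newest picture that a camera, given by its name, has taken for a name from the list of things; names that differ only in an ending like _2 or _b are one class to them, and where a whole thing is asked for, a point or a joint stands for the part that bears it (a point fixed in the world has none). Each returns a list of dicts, best first, with "confidence" (0 to 1); they miss things now and then, are a little off and sometimes report something else, mostly with a low value. They report only what shows in the picture. A call takes as long as a camera call.
- manip.look_for(camera, name): "at" ([x, y, z] in m, in world coordinates, good to about 4 mm: the middle of the surface that is visible of it).
Readings, each from a call of its own:
- manip.current_time(): time.
- manip.current_qpos(): joint angles.
- manip.current_joint_vel(): joint speeds.
- manip.current_joint_torque(): joint torques, N m.
- manip.current_ee_pos(): TCP position.
- manip.current_tcp_rot(): TCP orientation.
- manip.current_force(): force on the tool from outside, world axes, zero at the start.
- manip.current_ft_torque(): the same for the moment, N m.
- manip.current_grip_width(): opening from 0.0 (shut) to 1.0 (fully open).
- manip.current_grip_force(): force on a finger pad.
Only numpy, scipy, OpenCV 4.12 (cv2) and the standard library are available. Lean on these libraries where they do the work, as an engineer would, in place of code of your own. Each camera call takes 0.05 s, during which the arm holds its last target. There are 200 camera calls.

### The job

The tart is in the toaster oven: push its drop-down door fully shut with the fingertips, and only then push the toggle lever on the oven's side, gently, past its centre so that it snaps over to the on position, towards the oven's back. Do it all by pushing, pick nothing up, leave the other things on the counter standing where they are, and finish clear of everything.

Things in the scene. Friction and masses are not known exactly. Their poses are not given: they have to be found in the camera images.
- oven: Toaster oven, brushed steel, fixed to the counter: 250 deep (x) x 360 wide (y) x 200 mm high. Origin at the centre of its underside, on the counter; its x points from the door to the back, y to its left as seen by someone facing the door, z up. The front face is at x = -125 mm, the right side face at y = -180 mm. Three knobs stand 16 mm out of the front in a column at y = -132 mm. It stands at any of a range of positions and yaws, door roughly towards the robot.
- oven_door (a joint): Angle of the glass door of the oven, hinged along its lower edge (hinge axis in oven frame at x = -125, z = 27 mm, parallel to y). 0 = shut; grows as the top tips out towards the robot; starts 0.25 to 0.5 rad open. Stiff hinge: the door stays where it is left; about 3 to 6 N at the handle moves it. The door is 250 wide, 157 high, 16 mm thick, its middle at oven y = +45 mm.
- handle (a point): Middle of the door's horizontal black bar handle, 200 mm long parallel to the oven's y, 14 mm thick, 50 mm out from the hinge axis plane and 138 mm from the hinge axis up along the door (34 mm clear of the door's face, about 19 mm below its top edge). Shut, it is at oven x = -175, y = 45, z = 165 mm. The frame turns with the door.
- toggle (a joint): Angle of the steel toggle lever on the oven's right side. It swings level about a vertical axis at oven x = -85, y = -180, z = 168 mm. 0 = off, leaning 0.4 rad towards the door; 0.8 = on, leaning 0.4 rad towards the back; sticking straight out of the side at 0.4. An over-centre mechanism inside snaps it to whichever end is nearer: pushed past 0.4 it goes over by itself. About 3 to 5 N at the tip moves it off its end.
- toggle_tip (a point): Centre of the round end of the toggle lever, 42 mm from its pivot; the lever is a bar 7 mm thick, 11 mm thick over its last 20 mm. Off, it is at oven x = -101, y = -219, z = 168 mm; on, at x = -69, y = -219 mm. The frame turns with the lever.
- pepper_mill: Stainless flask-shaped pepper mill, 54 mm across, 168 mm high, standing loose. Origin at the centre of its underside, z up. To be left alone.
- butter_crock: Round glass butter crock with lid, 98 mm across, 89 mm high, loose. Origin at the centre of its underside, z up. To be left alone.
- tart_tin: Empty aluminium tart tin, 108 mm across, 24 mm high, loose. Origin at the centre of its underside. To be left alone.
- bowl: Hard silicone collapsible bowl with stepped wall, 160 mm across, 62 mm high, loose. Origin at the centre of its underside. To be left alone.
- mug: White ceramic mug, 80 mm across plus handle, 90 mm high, loose. Origin at the centre of its underside. To be left alone.
- canister: White ceramic canister with wooden lid, 80 mm across, 130 mm high, loose, on the oven's left. Origin at the centre of its underside. To be left alone.

How it is judged:
On the way, in this order (a step that is already met when the one before it is completed fails the run):
1. the oven door is pushed shut while the switch is still off (value of joint oven_door below 0.05 rad and value of joint toggle below 0.4 rad), for 0.2 s.
2. with the door shut, the toggle has snapped over to on (value of joint oven_door below 0.05 rad and value of joint toggle above 0.72 rad), for 0.2 s.
At the end, for the whole second after the job is handed in: The door is shut to within 0.05 rad (7 mm at the handle), the toggle rests at its on end (over 0.72 of 0.8 rad), and none of the six loose things is more than 20 mm from where it stood (all of step 2 and velocity of joint toggle below 0.1 rad/s and distance of each of pepper_mill, butter_crock, tart_tin, bowl, mug, canister from where it was at the start of the episode below 0.02 m); the robot touches nothing.
It fails at once if a bystander is lifted, carried, knocked over or shifted more than 20 mm (distance of any of pepper_mill, butter_crock, tart_tin, bowl, mug, canister from where it was at the start of the episode above 0.02 m or angle between any of pepper_mill, butter_crock, tart_tin, bowl, mug, canister's own z axis and vertical above 0.4 rad).
It fails at once if the toggle lever is squeezed or forced with more than 40 N (contact force between the fingers and toggle above 40 N).
It fails at once if the toggle is switched on while the door is open (value of joint oven_door above 0.08 rad and value of joint toggle above 0.5 rad).
It also fails if it takes over 48 s, if anything falls off the work surface, if the arm or the gripper's body presses on something with over 40 N, if the wrist force passes 120 N, or if a joint passes its speed limit or range.

## Working session

There is one attempt and no reset: what is moved stays moved. The work goes in short steps, each a Python script; the robot and the scene stay as the last script left them, time stands still between calls to the robot, and variables do not carry over. Pictures are saved under pics/ and viewed, at most 10 in all, crops included, and the job is handed in when it is done.

```bash
mkdir -p pics; cat > h.py <<'E'
import numpy as np, cv2
from bench import manip as m
def cloud(cam):
    c=m.get_calibration(cam); p,d=m.grab_frame(cam)
    K=np.array(c["camera_matrix"]);k1=c["k1"];R=np.array(c["R"]);t=np.array(c["t"])
    v,u=np.mgrid[:384,:512].astype(float)
    pts=np.stack([u.ravel(),v.ravel()],1)[:,None]
    s=cv2.undistortPoints(pts,K,np.array([k1,0,0,0,0.]))[:,0]
    z=d.ravel(); X=np.c_[s*z[:,None],z]
    W=(X-t)@R
    W[z==0]=np.nan
    return p,d,W.reshape(384,512,3)
E
python3 - <<'E'
from h import *
ims=[]
for cam in ["scene","side"]:
    p,d,W=cloud(cam); ims.append(p); np.save(f"pics/{cam}.npy",W); 
    cv2.imwrite(f"pics/{cam}0.png",cv2.resize(p[:,:,::-1],(800,600)))
    for n in ["oven","oven_door","handle","toggle","toggle_tip","pepper_mill","butter_crock","tart_tin","bowl","mug","canister"]:
        print(cam,n,[(np.round(r["at"],3).tolist(),round(r["confidence"],2)) for r in m.look_for(cam,n)[:2]])
print(m.current_time(), m.current_tcp_rot().round(2) if hasattr(m.current_tcp_rot(),'round') else m.current_tcp_rot())
E
```

```text
scene oven [([0.605, 0.152, 0.201], 0.75)]
scene oven_door [([0.46, 0.169, 0.164], 0.64)]
scene handle [([0.46, 0.171, 0.162], 0.9), ([0.576, -0.458, 0.053], 0.59)]
scene toggle [([0.586, -0.072, 0.173], 0.4)]
scene toggle_tip [([0.588, -0.071, 0.168], 0.62)]
scene pepper_mill []
scene butter_crock [([0.543, -0.222, 0.07], 0.65)]
scene tart_tin [([0.436, -0.048, 0.001], 0.85), ([0.462, 0.171, 0.164], 0.63)]
scene bowl [([0.456, -0.393, 0.031], 0.8)]
scene mug [([0.577, -0.458, 0.053], 0.89)]
scene canister [([0.456, 0.354, 0.131], 0.85), ([0.578, -0.457, 0.054], 0.45)]
side oven [([0.603, 0.148, 0.202], 0.79)]
side oven_door [([0.462, 0.165, 0.157], 0.93), ([0.46, -0.391, 0.027], 0.39)]
side handle [([0.458, 0.166, 0.149], 0.58)]
side toggle [([0.586, -0.076, 0.173], 0.54)]
side toggle_tip []
side pepper_mill [([0.67, -0.138, 0.11], 0.9)]
side butter_crock []
side tart_tin [([0.439, -0.052, 0.0], 0.68)]
side bowl [([0.455, -0.392, 0.024], 0.74)]
side mug [([0.579, -0.459, 0.054], 0.68)]
side canister [([0.457, 0.346, 0.125], 0.98)]
1.2 [[-0.97  0.24 -0.  ]
 [ 0.24  0.97 -0.  ]
 [ 0.   -0.   -1.  ]]
```

View pics/scene0.png

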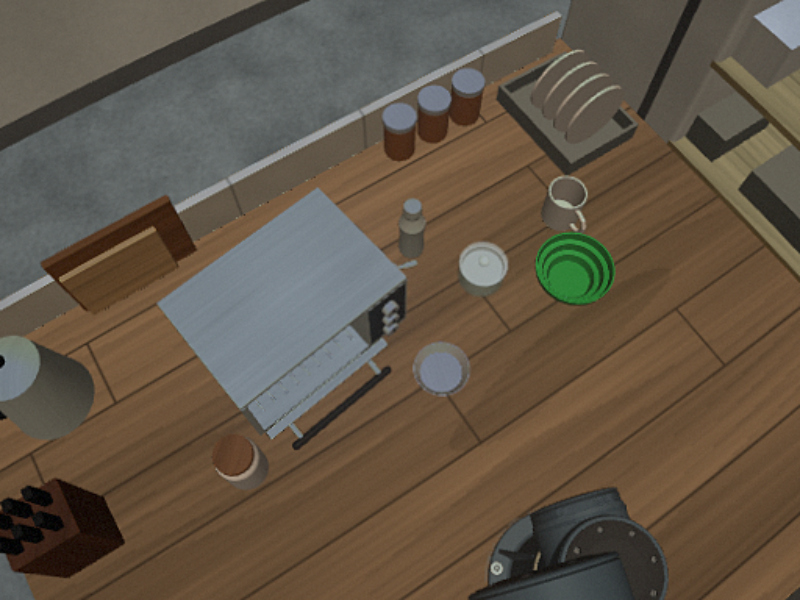

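View pics/side0.png

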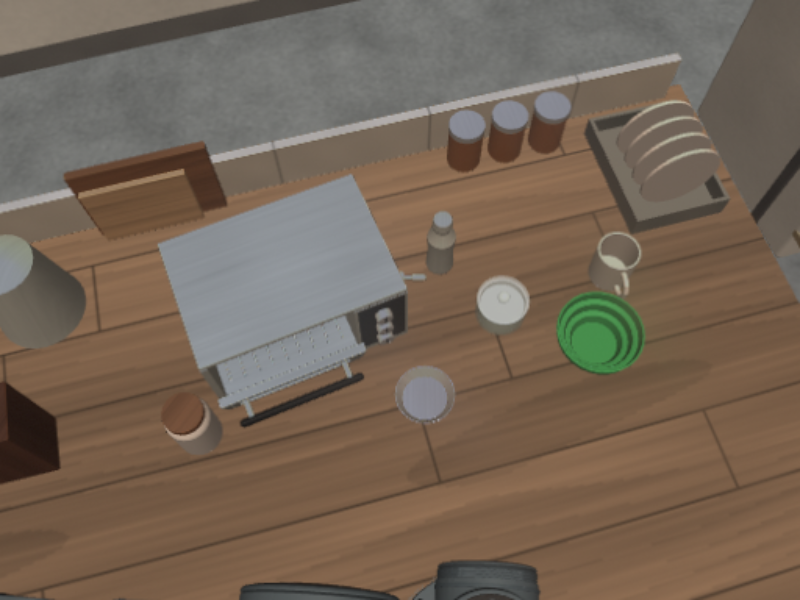

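The two views agree. In the scene view the handle bar runs from (295,445) to (388,370), the toggle is at (407,265), and the mill at (411,230) is close behind it. Next I'll fit the oven's top plate and refine the handle, toggle and mill.

```bash
cat > fit.py <<'E'
from h import *
for cam in ["scene","side"]:
    W=np.load(f"pics/{cam}.npy"); P=W.reshape(-1,3); P=P[~np.isnan(P[:,0])]
    T=P[(abs(P[:,2]-.2)<.008)&(P[:,0]>.4)&(P[:,0]<.95)&(P[:,1]<.45)&(P[:,1]>-.12)]
    # keep the largest blob
    g=np.zeros((400,400),np.uint8); ij=np.c_[((T[:,0]-.3)/.002).astype(int),((T[:,1]+.3)/.002).astype(int)]
    g[ij[:,0],ij[:,1]]=1; g=cv2.morphologyEx(g,cv2.MORPH_CLOSE,np.ones((5,5))); g=cv2.morphologyEx(g,cv2.MORPH_OPEN,np.ones((9,9)))
    n,l,st,_=cv2.connectedComponentsWithStats(g); k=1+st[1:,4].argmax()
    Q=T[l[ij[:,0],ij[:,1]]==k]
    (c,s,a)=cv2.minAreaRect(Q[:,:2].astype(np.float32)*1000); print(cam,"rect mm",np.round(c),np.round(s),round(a,2),"z",Q[:,2].mean().round(4))
    a=a if abs(a)<45 else a-90
    yaw=np.deg2rad(a); O=np.array(c)/1000; Rz=np.array([[np.cos(yaw),-np.sin(yaw)],[np.sin(yaw),np.cos(yaw)]])
    print("yaw",yaw.round(4))
    L=np.c_[(P[:,:2]-O)@Rz,P[:,2]]
    print("median-edge x",np.percentile(((Q[:,:2]-O)@Rz),[0.3,99.7],axis=0).round(4).tolist())
    G=L[(L[:,1]<-.187)&(L[:,1]>-.232)&(abs(L[:,2]-.168)<.015)&(L[:,0]<0)&(L[:,0]>-.125)]
    print("toggle",len(G),G.mean(0).round(4),G.min(0).round(3),G.max(0).round(3), "tip",G[G[:,1]<-.205].mean(0).round(4))
    H=L[(L[:,0]<-.17)&(L[:,0]>-.28)&(abs(L[:,1]-.045)<.11)&(L[:,2]>.1)]
    print("handle",len(H),H.mean(0).round(4),H.min(0).round(3),H.max(0).round(3))
    M=L[(L[:,1]<-.19)&(L[:,1]>-.31)&(L[:,2]>.03)&(L[:,0]>-.07)&(L[:,0]<.14)]
    for z0,z1 in [(.03,.07),(.07,.11),(.11,.14),(.14,.175)]:
        q=M[(M[:,2]>z0)&(M[:,2]<z1)]; 
        if len(q): print("mill",z0,len(q),q.min(0).round(3),q.max(0).round(3))
    for n,p in dict(mill=(.67,-.138),crock=(.543,-.222),tin=(.436,-.048),can=(.456,.35)).items(): print(n,((np.array(p)-O)@Rz).round(3))
E
python3 fit.py
```

```text
scene rect mm [654. 147.] [252. 362.] 7.67 z 0.1994
yaw 0.1339
median-edge x [[-0.1242, -0.1775], [0.1241, 0.1782]]
toggle 45 [-0.095  -0.2055  0.1708] [-0.103 -0.222  0.165] [-0.081 -0.187  0.177] tip [-0.098  -0.2125  0.1706]
handle 1023 [-0.1962  0.0475  0.1608] [-0.223 -0.065  0.136] [-0.17   0.155  0.18 ]
mill 0.03 100 [-0.032 -0.31   0.03 ] [ 0.01  -0.271  0.07 ]
mill 0.07 109 [-0.031 -0.309  0.07 ] [ 0.019 -0.27   0.11 ]
mill 0.11 103 [-0.03  -0.308  0.11 ] [ 0.017 -0.272  0.139]
mill 0.14 136 [-0.023 -0.31   0.143] [ 0.011 -0.278  0.17 ]
mill [-0.022 -0.284]
crock [-0.159 -0.35 ]
tin [-0.242 -0.164]
can [-0.169  0.228]
side rect mm [655. 146.] [251. 360.] 8.03 z 0.1996
yaw 0.1401
median-edge x [[-0.1242, -0.1777], [0.1226, 0.178]]
toggle 49 [-0.0962 -0.2059  0.1726] [-0.106 -0.223  0.163] [-0.078 -0.187  0.178] tip [-0.0997 -0.2135  0.1725]
handle 1155 [-0.1962  0.0468  0.1611] [-0.223 -0.065  0.126] [-0.171  0.155  0.182]
mill 0.03 104 [-0.032 -0.31   0.03 ] [ 0.007 -0.273  0.069]
mill 0.07 107 [-0.035 -0.31   0.07 ] [ 0.008 -0.271  0.11 ]
mill 0.11 113 [-0.037 -0.31   0.11 ] [ 0.008 -0.272  0.139]
mill 0.14 141 [-0.029 -0.31   0.142] [ 0.008 -0.278  0.172]
mill [-0.024 -0.283]
crock [-0.162 -0.348]
tin [-0.244 -0.161]
can [-0.168  0.23 ]
```

```bash
cat >> h.py <<'E'
O=np.array([.6545,.1465]); yaw=.137; c,s=np.cos(yaw),np.sin(yaw)
ox=np.array([c,s]); oy=np.array([-s,c])
RT=np.array([[-c,-s,0],[-s,c,0],[0,0,-1.]])
def w(x,y,z): return np.r_[O+x*ox+y*oy,z]
def loc(): p=np.array(m.current_ee_pos()); return np.r_[(p[:2]-O)@ox,(p[:2]-O)@oy,p[2]]
def fx(): f=np.array(m.current_force()); return np.r_[f[:2]@ox,f[:2]@oy,f[2]]
E
python3 - <<'E'
from h import *
m.set_gripper(0.0)
p=np.array(m.current_ee_pos()); m.move_l([p[0],p[1],.3],max_speed=.2)
m.move_ptp(w(-.29,.045,.3),RT)
m.move_l(w(-.27,.045,.135),max_speed=.2)
print(loc(),m.current_time(),fx().round(1))
f0=fx()[0]
for x in np.arange(-.25,-.180,.005):
    m.move_l(w(x,.045,.135),max_speed=.06); f=fx()
    print(round(x,3),loc().round(4)[0],f.round(1))
    if f[0]-f0<-12: break
print(m.current_time())
E
```

```text
[-0.26961888  0.04522606  0.13567783] 5.0833 [-0.2  0.   0.5]
-0.25 -0.2499 [ 1.3 -0.1 -1.1]
-0.245 -0.2448 [ 0.  -0.  -0.2]
-0.24 -0.2398 [-0.4  0.   0.3]
-0.235 -0.2348 [ 0.3 -0.4 -0.3]
-0.23 -0.2307 [-5.3 -0.3  4.1]
-0.225 -0.226 [-6.9 -0.4  4.8]
-0.22 -0.2207 [-4.6  0.1  4. ]
-0.215 -0.2155 [-4.2  0.1  3.5]
-0.21 -0.2101 [-2.7  0.4  3.3]
-0.205 -0.2048 [-1.6 -0.4  1.1]
-0.2 -0.1997 [-0.8  0.2  0.4]
-0.195 -0.1947 [-0.3  0.1  0.8]
-0.19 -0.1922 [-13.2  -0.3   7.2]
8.5667
```

```bash
python3 - <<'E'
from h import *
m.move_l(w(-.26,.045,.135),max_speed=.15)
m.move_l(w(-.26,.045,.3),max_speed=.2)
m.move_ptp(w(-.165,-.215,.30),RT)
for cam in ["scene","side"]:
    p,d,W=cloud(cam); L=np.concatenate([(W[...,:2]-O)@np.c_[ox,oy],W[...,2:]],2).reshape(-1,3)
    H=L[(L[:,0]<-.155)&(L[:,0]>-.28)&(abs(L[:,1]-.045)<.09)&(L[:,2]>.12)&(L[:,2]<.185)]
    print(cam,"handle",len(H),H.mean(0).round(4),H.min(0).round(3),H.max(0).round(3))
    cv2.imwrite(f"pics/{cam}1.png",cv2.resize(p[:,:,::-1],(800,600)))
print(m.current_time())
E
```

```text
scene handle 401 [-0.1742  0.0471  0.17  ] [-0.183 -0.045  0.162] [-0.155  0.135  0.177]
side handle 437 [-0.1744  0.0463  0.1702] [-0.182 -0.045  0.159] [-0.156  0.135  0.179]
11.3333
```

View pics/side1.png

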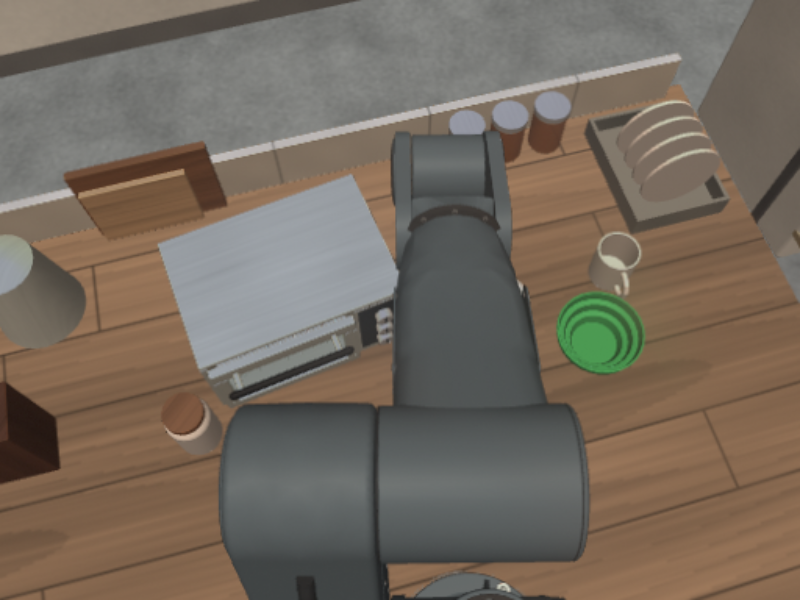

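The door is shut: the handle bar, at about (293,373), measures at oven x = -174 mm and z ≈ 170 mm on its top, as it should. Next I push the toggle in small steps.

```bash
python3 - <<'E'
from h import *
Y=-.214
m.move_l(w(-.150,Y,.154),max_speed=.15); m.dwell(.2)
print(loc(),fx().round(1))
for x in np.arange(-.135,-.0895,.003):
    m.move_l(w(x,Y,.154),max_speed=.04); f=fx()
    print(round(x,3),loc()[0].round(4),f.round(1))
    if np.linalg.norm(f)>18: print("stop");break
m.move_l(w(-.165,Y,.154),max_speed=.12)
m.move_l(w(-.165,Y,.28),max_speed=.2)
m.move_ptp(w(-.30,-.02,.32),RT)
for cam in ["scene","side"]:
    p,d,W=cloud(cam); L=np.concatenate([(W[...,:2]-O)@np.c_[ox,oy],W[...,2:]],2).reshape(-1,3)
    G=L[(L[:,1]<-.187)&(L[:,1]>-.232)&(abs(L[:,2]-.168)<.015)&(L[:,0]<0)&(L[:,0]>-.125)]
    if len(G): print(cam,"toggle",len(G),G.min(0).round(3),G.max(0).round(3),"tip",G[G[:,1]<-.205].mean(0).round(4))
    H=L[(L[:,0]<-.155)&(L[:,0]>-.2)&(abs(L[:,1]-.045)<.09)&(L[:,2]>.12)&(L[:,2]<.185)]
    print("handle",len(H),H.mean(0).round(4) if len(H) else 0)
    cv2.imwrite(f"pics/{cam}2.png",cv2.resize(p[:,:,::-1],(800,600)))
    for n in ["toggle_tip","pepper_mill","butter_crock","tart_tin"]: print(n,[(np.round(r["at"],3).tolist(),round(r["confidence"],2)) for r in m.look_for(cam,n)[:1]])
print(m.current_time())
E
```

```text
[-0.14976099 -0.21410051  0.15464163] [ 0.1 -0.2 -0. ]
-0.135 -0.135 [ 0.5  0.2 -0.4]
-0.132 -0.1319 [-0.2  0.1 -0.6]
-0.129 -0.1289 [-0.9  0.1 -0.2]
-0.126 -0.1259 [-0.9 -0.1 -0.6]
-0.123 -0.1229 [ 0.6  0.3 -0.7]
-0.12 -0.1199 [-0.1 -1.2 -0.2]
-0.117 -0.1169 [-0.5 -0.  -0.5]
-0.114 -0.1144 [-3.  -0.3 -0. ]
-0.111 -0.1111 [-3.8  0.4 -0.8]
-0.108 -0.1079 [-1.8  0.4  0.1]
-0.105 -0.1046 [ 0.3  0.1 -0.3]
-0.102 -0.1017 [-0.2  0.5 -0.3]
-0.099 -0.0988 [ 0.6 -0.1  0.3]
-0.096 -0.0958 [ 0.2 -0.3  0.1]
-0.093 -0.0928 [-0.1 -0.1 -0. ]
-0.09 -0.0899 [-0.1  0.4 -0.7]
scene toggle 38 [-0.085 -0.22   0.166] [-0.061 -0.187  0.176] tip [-0.0697 -0.213   0.1707]
handle 347 [-0.1745  0.0607  0.1698]
toggle_tip []
pepper_mill [([0.675, -0.139, 0.11], 0.94)]
butter_crock [([0.546, -0.228, 0.072], 0.83)]
tart_tin [([0.451, -0.073, 0.0], 0.72)]
side toggle 53 [-0.091 -0.223  0.167] [-0.062 -0.187  0.18 ] tip [-0.0699 -0.2136  0.1718]
handle 229 [-0.1744  0.0917  0.1701]
toggle_tip [([0.613, -0.066, 0.172], 0.45)]
pepper_mill [([0.673, -0.138, 0.11], 0.73)]
butter_crock [([0.543, -0.225, 0.071], 0.93)]
tart_tin [([0.438, -0.086, 0.007], 0.74)]
19.9417
```

View pics/side2.png

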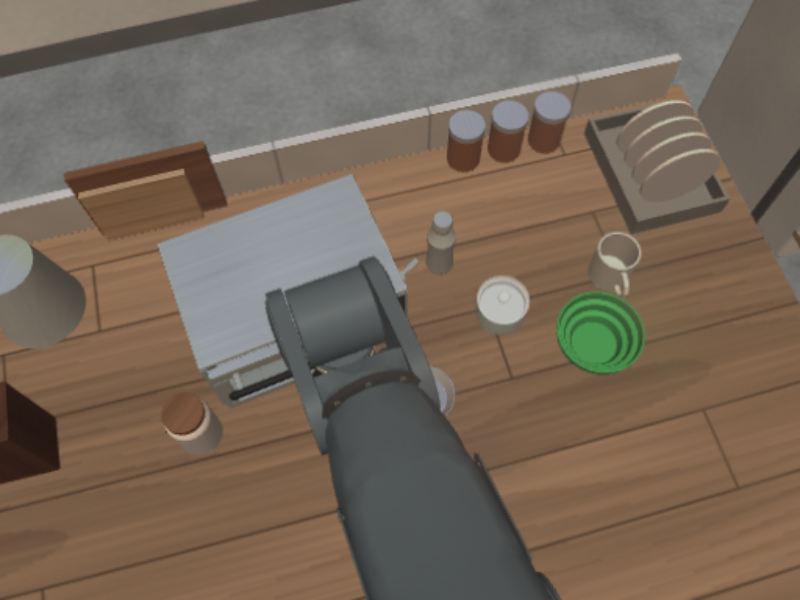

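The toggle now leans towards the back, with its tip at (415,262), which is oven x = -70 mm (on). The door is shut and the loose things haven't moved: the tin's right edge is still at (455,393). The arm is clear, at z = 0.32 m.

```bash
python3 -c "
from h import *
print(m.sign_off())"
```

```text
the job is handed in; nothing more can be done
None
```

I pushed the oven door fully shut, then snapped the toggle over to on with about 4 N. The last pictures show nothing else on the counter moved and the arm clear, and the job was handed in after about 20 s of the 48 s allowed; no verdict came back.

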